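Pack the clay village set into its fitted gift tray

ROBOT

A 6-joint arm with a two-finger parallel gripper is mounted at the origin on the work surface. World frame = base frame: x ahead of the robot, y to its left, z up, the work surface at z = 0. Lengths are in mm, angles in rad, forces in N, time in s.
With the tool pointing down it reaches from about 300 to 775 mm from the base axis. Payload 14.6 kg.
Tool frame: the origin (TCP) lies on the centre line of the jaws, within the pads' length; the fingertips stand 8 mm ahead of it and the grasp point (between the pads) lies 11 mm behind it; z points along the fingers, y is the line along which they close (so a half turn about z gives the same grasp; the last joint's range is limited). The gripper opens to 94 mm and grips with 3 to 60 N. Pads are 16 mm wide; open, the fingers measure 119 mm over their backs; the gripper's body (75 mm by 177 mm) begins 78 mm behind the grasp point.
Start: joints at [1.232, 0.3, 1.521, -0, 1.321, -0.067], TCP at [147.654, 529.8, 213.446] pointing down, gripper open.
Joint ranges: [-3.03, 3.03], [-0.79, 2.21], [0.23, 2.52], [-1.04, 4.18], [0, 3.07], [-2.55, 2.55]. Speed limits (rad/s): [2.22, 2.22, 2.57, 3.14, 3.14, 3.14].

INTERFACE

Orientations are given as [roll, pitch, yaw] about the fixed x, y, z axes, in that order (R = Rz(yaw) Ry(pitch) Rx(roll)).
In Python, from cell import manip gives the robot as it stands.
- The arm moves only by the tool jog_arm, never from a script. Its argument "rows" is one flat list of numbers, 7 for each row, row after row: the shift along the world's x, y, z in cm, then the turn, a rotation vector about the world's x, y, z in rad, then the closure, from 0 (fully open) to 1 (shut). In form: [dx, dy, dz, rx, ry, rz, fingers, dx, dy, dz, rx, ry, rz, fingers, ...]. A call has 1 to 20 rows; each row shifts and turns the commanded pose from where the row before left it; what a row does not reach is not made up. A row lasts 1/12 s, in which the tool goes at most 41.7 mm and 7.16 degrees, less where a joint would pass 70% of its speed; a pose out of reach is approached as far as the arm can. A call with a gripper value outside its range is refused whole. The fingers move at their own pace and stop on an object; "newtons" is the grip in N (left out, the last holds). Time passes only in rows, so rows that do not move let the fingers close. It gives the time, the measured TCP pose, the force, the opening and the grip force at its end, in the units of the state.
- manip.read_state(): the state, without advancing time (a new reading comes with each control period).
- manip.camera(name): name is "scene" or "top"; returns (picture, depth): 420x560x3 uint8, blue, green, red; 420x560 float32, mm along the optical axis (not along the pixel's ray), 0 where there is no reading.
- manip.camera_model(name): a dict with "K" (3x3 intrinsics, pixels), "R" (3x3) and "t" (3): a world point X has camera coordinates R X + t. Camera axes: x right, y down, z forward; pixel columns grow to the right and rows downward; lengths in mm; the calibration is good to about 2 mm. A picture is of the moment at which its call begins. camera_model takes no time and is no camera call.
- manip.sign_off(): hands the job in; it is judged then, once.
The state is a dict: "clock": time; "joints": joint angles; "qd": joint speeds; "effort": joint torques, N m; "eef_pos": TCP position; "eef_rot": TCP orientation; "wrist_force": force on the tool from outside, world axes, zero at the start; "moment": the same for the moment, N m; "finger_gap": finger opening in mm; "finger_force": force on a finger pad.
Only numpy, scipy, OpenCV 4.12 (cv2) and the standard library are available. Lean on these libraries where they do the work, as an engineer would, in place of code of your own. Each camera call takes 0.05 s, during which the arm holds its last target. There are 200 camera calls.

TASK

Pack the fired-clay village set into the fitted gift tray: stand the long house with the chimney, the town gate, the tower with the pointed roof and the round dovecote upright, each fully down in the cork recess cut to its own shape. Leave the two seconds, the long house without a chimney and the tower without a roof, standing where they are. Fired clay chips easily: set every piece down gently and do not drop, knock or tip any of them over.

Things in the scene. Friction and masses are not known exactly. Their poses are not given: they have to be found in the camera images.
- house: Long house of white fired clay with a terracotta gable roof and a CHIMNEY on the ridge: 72 mm long (x) by 44 mm wide (y); plain walls 46 mm high (grip across the 44 mm), ridge at 69 mm, white chimney 19 mm square, centred 20 mm towards +x, up to 85 mm. About 0.19 kg. Origin: centre of its underside, z up. Stands loose on the table.
- gate: Town gate of white fired clay: a wall 72 mm long (x) and only 26 mm thick (y) with an archway 28 mm wide and 34 mm high through its middle, solid above that to 60 mm, four merlons up to 70 mm. Grip across the 26 mm. About 0.15 kg. Origin: centre of its underside, z up. Stands loose on the table.
- tower: Square tower of white fired clay, 44 x 44 mm, plain walls 62 mm high, WITH a pointed terracotta pyramid roof up to 91 mm. About 0.19 kg. Origin: centre of its underside, x and y square to the walls, z up. Stands loose on the table.
- dovecote: Round dovecote of white fired clay, 46 mm in diameter, wall 52 mm high, conical terracotta roof up to 84 mm. About 0.16 kg. Origin: centre of its underside, z up. Stands loose on the table. Two closed paint jars, at most 45 mm wide and 55 mm high, stand among the pieces; whatever stands there is at least 85 mm apart, centre to centre.
- house_second: The spoiled long house: same as the good one (72 x 44 mm, walls 46 mm, ridge at 69 mm) but WITHOUT a chimney. Origin: centre of its underside, z up. A second, to be left standing where it is.
- tower_second: The spoiled tower: same square white walls (44 x 44 mm, 62 mm high) but WITHOUT a roof: a flat top with a dark square hollow. Origin: centre of its underside, z up. A second, to be left standing where it is.
- insert_house: Fixed cork insert 100 (x) x 84 (y) x 15 mm, one of four in any of the four places (two by two) of a low wooden tray, 216 x 184 mm, rim 24 mm above the table. Origin: centre of its underside, 5 mm above the table; top at 20 mm. In its middle a wide oblong recess of 84 (x) by 56 mm (y), 12 mm deep, floor 3 mm above the origin: for the long house with the chimney (length along x, either way).
- insert_gate: Fixed cork insert 100 (x) x 84 (y) x 15 mm, one of four in any of the four places (two by two) of a low wooden tray, 216 x 184 mm, rim 24 mm above the table. Origin: centre of its underside, 5 mm above the table; top at 20 mm. In its middle a narrow oblong recess of 84 (x) by 38 mm (y), 12 mm deep, floor 3 mm above the origin: for the town gate (length along x, either way).
- insert_tower: Fixed cork insert 100 (x) x 84 (y) x 15 mm, one of four in any of the four places (two by two) of a low wooden tray, 216 x 184 mm, rim 24 mm above the table. Origin: centre of its underside, 5 mm above the table; top at 20 mm. In its middle a square recess of 56 x 56 mm, 12 mm deep, floor 3 mm above the origin: for the tower with the pointed roof, sides parallel.
- insert_round: Fixed cork insert 100 (x) x 84 (y) x 15 mm, one of four in any of the four places (two by two) of a low wooden tray, 216 x 184 mm, rim 24 mm above the table. Origin: centre of its underside, 5 mm above the table; top at 20 mm. In its middle a round recess of 58 mm diameter, 12 mm deep, floor 3 mm above the origin: for the round dovecote.

How it is judged (in metres and radians):
At the end, for the whole second after the job is handed in: House, gate, tower and dovecote stand upright (0.12 rad), released and at rest on the floor of their own recess, within 12 mm of its centre; the chimneyless house and the roofless tower stand upright within 30 mm of where they began (horizontal distance between house and insert_house below 0.012 m and z of house in the frame of insert_house below 0.007 m and angle between each of house, gate, tower, dovecote, house_second, tower_second's own z axis and vertical below 0.12 rad and linear speed of each of house, gate, tower, dovecote below 0.02 m/s and horizontal distance between gate and insert_gate below 0.012 m and z of gate in the frame of insert_gate below 0.007 m and horizontal distance between tower and insert_tower below 0.012 m and z of tower in the frame of insert_tower below 0.007 m and horizontal distance between dovecote and insert_round below 0.012 m and z of dovecote in the frame of insert_round below 0.007 m and distance of each of house_second, tower_second from where it was at the start of the episode below 0.03 m); the robot touches nothing.
It fails at once if one of the six clay pieces is dropped or struck away: it moves freely, out of the fingers, faster than 0.6 m/s (a fall of about 18 mm) ((contact force between the fingers and house below 0.05 N and linear speed of house above 0.6 m/s) or (contact force between the fingers and gate below 0.05 N and linear speed of gate above 0.6 m/s) or (contact force between the fingers and tower below 0.05 N and linear speed of tower above 0.6 m/s) or (contact force between the fingers and dovecote below 0.05 N and linear speed of dovecote above 0.6 m/s) or (contact force between the fingers and house_second below 0.05 N and linear speed of house_second above 0.6 m/s) or (contact force between the fingers and tower_second below 0.05 N and linear speed of tower_second above 0.6 m/s)).
It fails at once if one of the six clay pieces is tipped over (more than 0.9 rad) (angle between any of house, gate, tower, dovecote, house_second, tower_second's own z axis and vertical above 0.9 rad).
It also fails if it takes over 131 s, if anything falls off the work surface, if the arm or the gripper's body presses on something with over 40 N, if the wrist force passes 120 N, or if a joint passes its speed limit or range.

## Working session

There is one attempt and no reset: what is moved stays moved. The work goes in short steps, Python scripts to look and compute and a tool call to move; the robot and the scene stay as the last step left them, time stands still between calls to the robot, and variables do not carry over. Pictures are saved under pics/ and viewed, at most 14 in all, crops included, and the job is handed in when it is done.

Besides the shell and the picture viewer there is one more tool, called after "Request:" in YAML: its name, and indented under it one key for each argument. jog_arm: Moves the arm, as the interface text tells. Its arguments: {"type":"object","properties":{"rows":{"type":"array"},"newtons":{"type":"number"}},"required":["rows"]}

```bash
mkdir -p pics; ls
python3 - <<'E'
from cell import manip
import cv2,numpy as np
print(manip.read_state())
for n in("scene","top"):
    p,d=manip.camera(n); cv2.imwrite(f"pics/{n}0.png",p); np.save(f"{n}0.npy",d)
    m=manip.camera_model(n); print(n,m)
E
```

```text
pics
{'clock': 0.0, 'joints': array([ 1.23237722e+00,  3.00460730e-01,  1.52160048e+00, -2.24797825e-05,
        1.32068582e+00, -6.66148896e-02]), 'qd': array([-4.94869324e-04, -7.51406202e-04,  7.73822801e-05, -2.64962490e-03,
       -1.38108438e-04,  1.32565026e-04]), 'effort': array([ 6.50967522e-04, -5.31794250e+01, -3.52739525e+01,  7.08467234e-02,
        2.42924545e-02, -8.16665647e-05]), 'eef_pos': array([147.58864407, 529.55954082, 212.88380337]), 'eef_rot': array([-3.14043938e+00, -5.51166124e-05,  2.86979398e+00]), 'wrist_force': array([-0.70377978,  1.51702278, -0.52838206]), 'moment': array([ 0.01428996, -0.02676926,  0.05481775]), 'finger_force': 0.0, 'finger_gap': 94.2059352270395}
scene {'K': array([[496.37561279,   0.        , 282.20860721],
       [  0.        , 496.37561279, 205.20191429],
       [  0.        ,   0.        ,   1.        ]]), 'R': array([[-0.74525196,  0.66668625, -0.01135603],
       [ 0.57064499,  0.62889791, -0.52806411],
       [-0.3449113 , -0.40002108, -0.84912857]]), 't': array([ 417.53042147, -301.90941414, 1199.32700152])}
top {'K': array([[500.81927525,   0.        , 285.29029275],
       [  0.        , 500.81927525, 208.34032576],
       [  0.        ,   0.        ,   1.        ]]), 'R': array([[ 0.02055393, -0.99969986, -0.01333166],
       [-0.9910789 , -0.01861678, -0.13196981],
       [ 0.13168201,  0.01592522, -0.99116408]]), 't': array([  -8.38021735,  560.3458651 , 1035.76833865])}
```

View pics/scene0.png

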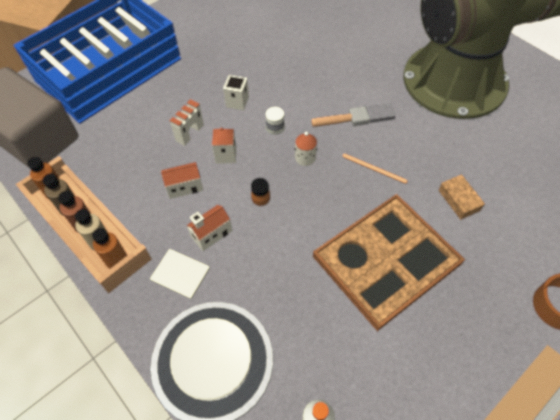

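View pics/top0.png

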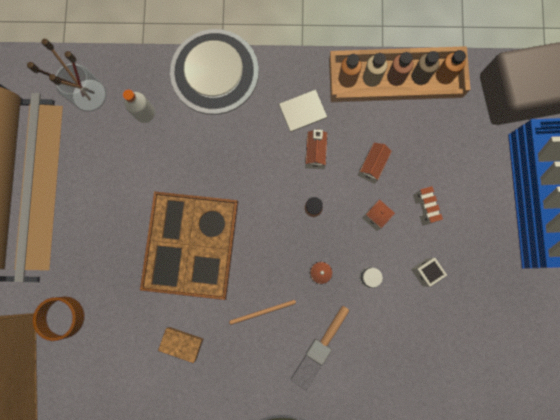

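The scene shows the following, in top-view pixels:
- Good pieces: chimney house (317,148), gate (430,205), roofed tower (380,214), dovecote (321,272).
- Seconds: plain house (376,162), roofless tower (432,271).
- Jars: (314,206) and (373,277).
- Tray recesses: gate (173,220), round (212,223), house (167,266), tower (205,270).

Next I'll measure the poses from both depth images.

```bash
cat > h.py <<'E'
import numpy as np,cv2
from cell import manip
def cloud(n,d):
    m=manip.camera_model(n);v,u=np.mgrid[:420,:560]
    c=np.linalg.inv(m["K"])@np.stack([u.ravel(),v.ravel(),np.ones(u.size)])*d.ravel()
    return ((c.T-m["t"])@m["R"]).reshape(420,560,3)
def clouds(tag=None):
    return {n:cloud(n,np.load(f"{n}0.npy") if tag==0 else manip.camera(n)[1]) for n in("scene","top")}
def clusters(P,lo,hi,x,y,minpx=60):
    Q=P.reshape(-1,3);Q=Q[(Q[:,2]>lo)&(Q[:,2]<hi)&(Q[:,0]>x[0])&(Q[:,0]<x[1])&(Q[:,1]>y[0])&(Q[:,1]<y[1])]
    g=np.zeros((int(x[1]-x[0])//2+2,int(y[1]-y[0])//2+2),np.uint8)
    ij=((Q[:,:2]-[x[0],y[0]])/2).astype(int);g[ij[:,0],ij[:,1]]=1
    k,l=cv2.connectedComponents(cv2.morphologyEx(g,cv2.MORPH_CLOSE,np.ones((5,5))))
    L=l[ij[:,0],ij[:,1]]
    return [Q[L==i] for i in range(1,k) if (L==i).sum()>=minpx]
def show(c):
    r=cv2.minAreaRect(c[:,:2].astype(np.float32))
    print(np.round(r[0]),np.round(r[1]),"ang",round(r[2],1),"ztop",np.round(np.percentile(c[:,2],[2,50,98])),len(c))
E
python3 - <<'E'
from h import *
C=clouds(0)
T=C["top"]
for n,px in dict(tray=(190,245),house=(317,148),h2=(376,162),gate=(430,205),tow=(380,214),t2=(432,271),dov=(321,272)).items(): print(n,np.round(T[px[1],px[0]]))
for n in C:
    print(n,"table z",np.median(C[n][300:320,300:320,2] if 0 else C[n][...,2]))
    for c in clusters(C[n],28,110,(350,800),(-400,60)): show(c)
    print("recess")
    c0=T[245,190]
    for c in clusters(C[n],-5,14,(c0[0]-80,c0[0]+80),(c0[1]-65,c0[1]+65)): show(c)
    print("tray")
    for c in clusters(C[n],16,28,(c0[0]-150,c0[0]+150),(c0[1]-120,c0[1]+120)): show(c)
E
```

```text
tray [479. 207.  21.]
house [687. -62.  66.]
h2 [ 658. -186.   70.]
gate [ 570. -301.   58.]
tow [ 546. -192.   82.]
t2 [ 433. -301.   63.]
dov [426. -73.  84.]
scene table z 0.5584355688358352
[ 421. -178.] [39. 40.] ang 15.9 ztop [30. 47. 51.] 275
[ 434. -298.] [50. 45.] ang 34.2 ztop [30. 60. 65.] 526
[431. -71.] [41. 49.] ang 36.7 ztop [29. 57. 81.] 462
[ 553. -192.] [46. 45.] ang 50.2 ztop [30. 65. 84.] 602
[ 574. -298.] [75. 30.] ang 16.5 ztop [30. 61. 72.] 700
[570. -56.] [36. 35.] ang 81.9 ztop [29. 51. 55.] 310
[ 668. -186.] [47. 72.] ang 64.0 ztop [30. 53. 69.] 825
[695. -59.] [45. 73.] ang 87.3 ztop [30. 55. 86.] 1035
recess
[424. 172.] [55. 52.] ang 85.6 ztop [ 5.  8. 13.] 658
[435. 252.] [46. 74.] ang 85.3 ztop [ 5.  8. 11.] 794
[526. 249.] [37. 68.] ang 85.1 ztop [ 5.  8. 13.] 689
[526. 166.] [48. 54.] ang 88.1 ztop [ 6.  8. 12.] 567
tray
[482. 211.] [186. 218.] ang 84.8 ztop [17. 20. 26.] 7006
top table z 0.4911576566005865
[ 419. -182.] [37. 39.] ang 1.0 ztop [38. 48. 52.] 299
[426. -74.] [47. 47.] ang 53.8 ztop [31. 61. 81.] 407
[ 432. -301.] [45. 46.] ang 34.0 ztop [32. 62. 66.] 569
[ 549. -195.] [45. 45.] ang 48.2 ztop [33. 70. 87.] 517
[ 571. -299.] [72. 28.] ang 16.8 ztop [32. 67. 74.] 604
[566. -58.] [34. 35.] ang 44.7 ztop [42. 52. 55.] 238
[ 665. -189.] [45. 73.] ang 64.8 ztop [33. 56. 70.] 755
[691. -61.] [45. 73.] ang 86.3 ztop [33. 56. 86.] 735
recess
[429. 172.] [55. 62.] ang 84.6 ztop [ 4.  8. 13.] 652
[480. 250.] [ 45. 161.] ang 85.7 ztop [ 4.  8. 12.] 1179
[527. 168.] [55. 49.] ang 1.9 ztop [ 4.  8. 12.] 493
tray
[480. 210.] [185. 216.] ang 84.9 ztop [17. 20. 26.] 5342
```

Request:
jog_arm:
  rows: [1.4,-3,0,0,0,0.009,0.2,1.4,-3,0,0,0,0.009,0.2,1.4,-3,0,0,0,0.009,0.2,1.4,-3,0,0,0,0.009,0.2,1.4,-3,0,0,0,0.009,0.2,1.4,-3,0,0,0,0.009,0.2,1.4,-3,0,0,0,0.009,0.2,1.4,-3,0,0,0,0.009,0.2,1.4,-3,0,0,0,0.009,0.2,1.4,-3,0,0,0,0.009,0.2,1.4,-3,0,0,0,0.009,0.2,1.4,-3,0,0,0,0.009,0.2,1.4,-3,0,0,0,0.009,0.2,1.4,-3,0,0,0,0.009,0.2,1.4,-3,0,0,0,0.009,0.2,1.4,-3,0,0,0,0.009,0.2,1.4,-3,0,0,0,0.009,0.2,1.4,-3,0,0,0,0.009,0.2,1.4,-3,0,0,0,0.009,0.2,0,0,0,0,0,0,0.2]
  newtons: 15

```text
clock: 1.77
eef_pos: [414.9, -43.9, 213.1]
eef_rot: [-3.141, -0.0, 3.038]
wrist_force: [0.3, -0.2, -0.5]
finger_gap: 75.1
finger_force: 0.0
```

Request:
jog_arm:
  rows: [0.65,-1.4,0,0,0,0.008,0.2,0.65,-1.4,0,0,0,0.007,0.2,0,0,-2,0,0,0,0.2,0,0,-2,0,0,0,0.2,0,0,-2,0,0,0,0.2,0,0,-2,0,0,0,0.2,0,0,0,0,0,0,0.2,0,0,0,0,0,0,0.2]

```text
clock: 2.43
eef_pos: [426.3, -67.9, 133.3]
eef_rot: [3.141, -0.002, 3.056]
wrist_force: [-0.2, -0.8, 1.1]
finger_gap: 75.0
finger_force: 0.0
```

Request:
jog_arm:
  rows: [0.15,-0.45,-2,0,0,0,0.2,0,0,-2,0,0,0,0.2,0,0,-2,0,0,0,0.2,0,0,-1.6,0,0,0,0.2,0,0,-1.5,0,0,0,0.2,0,0,-1.0,0,0,0,0.2,0,0,-0.5,0,0,0,0.2,0,0,0,0,0,0,0.3,0,0,0,0,0,0,0.4,0,0,0,0,0,0,0.45,0,0,0,0,0,0,0.5,0,0,0,0,0,0,0.55,0,0,0,0,0,0,0.6,0,0,0,0,0,0,0.65,0,0,0,0,0,0,0.65,0,0,0,0,0,0,0.65]
  newtons: 15

```text
clock: 3.77
eef_pos: [428.5, -72.8, 28.0]
eef_rot: [-3.141, 0.001, 3.056]
wrist_force: [-0.5, 0.8, 6.4]
finger_gap: 45.7
finger_force: 15.0
```

Request:
jog_arm:
  rows: [0,0,0.5,0,0,0,0.65,0,0,1,0,0,0,0.65,0,0,1.5,0,0,0,0.65,0,0,2,0,0,0,0.65,0,0,2,0,0,0,0.65,0.3,0.7,1,0,0,0,0.65,0.8,2,0,0,0,0,0.65,1.1,2.6,0,0,0,0,0.65,1.1,2.6,0,0,0,0,0.65,1.1,2.6,0,0,0,0,0.65,1.1,2.6,0,0,0,0,0.65,1.1,2.6,0,0,0,0,0.65,1.1,2.6,0,0,0,0,0.65,1.1,2.6,0,0,0,0,0.65,0.8,2,0,0,0,0,0.65,0.8,2,0,0,0,0,0.65,0.4,0.9,0,0,0,0,0.65,0.1,0.5,0,0,0,0,0.65,0,0,0,0,0,0,0.65,0,0,0,0,0,0,0.65]

```text
clock: 5.43
eef_pos: [536.9, 189.6, 107.6]
eef_rot: [-3.141, -0.0, 3.056]
wrist_force: [-0.1, 0.1, -1.8]
finger_gap: 45.8
finger_force: 15.0
```

Run:
```python
from h import *
s=manip.read_state(); print(s["eef_pos"],s["wrist_force"],s["finger_gap"])
m=[]
for n in("scene","top"):
    p,d=manip.camera(n); P=cloud(n,d)
    K=manip.camera_model(n); X=K["R"]@[527,164,70]+K["t"]; u=K["K"]@X; u=(u/u[2]).astype(int)
    m.append(cv2.resize(p[u[1]-75:u[1]+75,u[0]-100:u[0]+100],(400,300)))
    for c in clusters(P,70,135,(477,577),(110,220),20): show(c)
cv2.imwrite("pics/d1.png",np.hstack(m))
```

```text
[536.85734486 189.60822241 107.58205606] [-0.11550706  0.0554876  -1.81769872] 45.84645370320377
[548. 187.] [65. 25.] ang 72.2 ztop [ 83. 114. 135.] 448
```

View pics/d1.png

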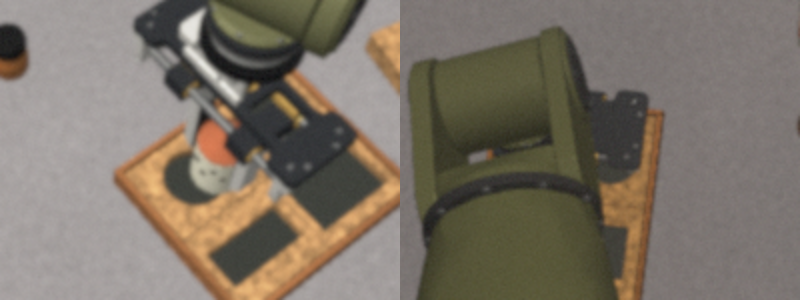

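The scene crop shows the dovecote held upright over the tray, about 25 mm past its recess, because I summed the rows wrongly. I'll correct that and lower it.

Request:
jog_arm:
  rows: [-0.3,-0.8,0,0,0,0,0.65,-0.4,-1,0,0,0,0,0.65,-0.3,-0.73,0,0,0,0,0.65,0,0,-1,0,0,0,0.65,0,0,-1.5,0,0,0,0.65,0,0,-1.5,0,0,0,0.65,0,0,-1,0,0,0,0.65,0,0,-0.6,0,0,0,0.65,0,0,-0.4,0,0,0,0.65,0,0,0,0,0,0,0.65,0,0,0,0,0,0,0.65]

```text
clock: 6.45
eef_pos: [527.4, 165.1, 47.8]
eef_rot: [3.141, 0.0, 3.056]
wrist_force: [-0.4, 0.7, -1.4]
finger_gap: 46.1
finger_force: 15.0
```

Request:
jog_arm:
  rows: [0,0,-0.3,0,0,0,0.65,0,0,-0.3,0,0,0,0.65,0,0,-0.2,0,0,0,0.65,0,0,-0.2,0,0,0,0.65,0,0,-0.1,0,0,0,0.65,0,0,-0.1,0,0,0,0.65,0,0,0,0,0,0,0.65,0,0,0,0,0,0,0.65]

```text
clock: 7.12
eef_pos: [527.2, 165.0, 36.0]
eef_rot: [-3.142, 0.0, 3.056]
wrist_force: [-3.7, -0.4, 6.4]
finger_gap: 45.7
finger_force: 15.0
```

Request:
jog_arm:
  rows: [0,0,0,0,0,0,0.5,0,0,0,0,0,0,0.46,0,0,0,0,0,0,0.43,0,0,0,0,0,0,0.39,0,0,0,0,0,0,0.37,0,0,0,0,0,0,0.37,0,0,0.5,0,0,0,0.37,0,0,1,0,0,0,0.37,0,0,2,0,0,0,0.37,0,0,3,0,0,0,0.37,0,0,3,0,0,0,0.37,0,0,3,0,0,0,0.37,0,0,3,0,0,0,0.3,0,0,2,0,0,0,0.2,0,0,0,0,0,0,0.2]

```text
clock: 8.37
eef_pos: [528.5, 165.4, 216.1]
eef_rot: [3.139, 0.007, 3.056]
wrist_force: [0.6, -0.5, 0.8]
finger_gap: 74.0
finger_force: 0.0
```

Request:
jog_arm:
  rows: [1,-1.4,0,0,0,0.003,0.2,1.5,-2,0,0,0,0.003,0.2,1.8,-2.4,0,0,0,0.003,0.2,1.8,-2.4,0,0,0,0.003,0.2,1.8,-2.4,0,0,0,0.003,0.2,1.8,-2.4,0,0,0,0.003,0.2,1.8,-2.4,0,0,0,0.003,0.2,1.8,-2.4,0,0,0,0.003,0.2,1.5,-2.2,0,0,0,0.003,0.2,1.0,-1.5,0,0,0,0.003,0.2,0.8,-1,-1,0,0,0,0.2,0,0,-2,0,0,0,0.2,0,0,-2,0,0,0,0.2,0,0,-2,0,0,0,0.2,0,0,-1,0,0,0,0.2,0,0,0,0,0,0,0.2,0,0,0,0,0,0,0.2]

```text
clock: 9.78
eef_pos: [693.2, -60.0, 130.9]
eef_rot: [3.142, -0.0, 3.086]
wrist_force: [-0.5, -0.6, 1.4]
finger_gap: 75.3
finger_force: 0.0
```

Request:
jog_arm:
  rows: [0,0,-2,0,0,0,0.2,0,0,-2,0,0,0,0.2,0,0,-2,0,0,0,0.2,0,0,-1.5,0,0,0,0.2,0,0,-1.5,0,0,0,0.2,0,0,-1.0,0,0,0,0.2,0,0,-0.5,0,0,0,0.2,0,0,0,0,0,0,0.3,0,0,0,0,0,0,0.4,0,0,0,0,0,0,0.45,0,0,0,0,0,0,0.5,0,0,0,0,0,0,0.55,0,0,0,0,0,0,0.6,0,0,0,0,0,0,0.65,0,0,0,0,0,0,0.65,0,0,0,0,0,0,0.65]
  newtons: 20

```text
clock: 11.12
eef_pos: [693.4, -60.0, 26.1]
eef_rot: [-3.141, 0.001, 3.086]
wrist_force: [-0.5, -0.4, 4.8]
finger_gap: 44.2
finger_force: 20.0
```

Run:
```python
from h import *
for n in("scene","top"):
    P=cloud(n,manip.camera(n)[1])
    for c in clusters(P,28,135,(487,567),(124,204),20): show(c)
```

```text
[528. 166.] [45. 46.] ang 52.3 ztop [31. 66. 88.] 646
[524. 162.] [45. 47.] ang 83.6 ztop [35. 68. 89.] 432
```

Dovecote measured at (526,164), in its recess. Carrying the house now.

Request:
jog_arm:
  rows: [0,0,0.5,0,0,0,0.65,0,0,1,0,0,0,0.65,0,0,1.5,0,0,0,0.65,0,0,2,0,0,0,0.65,0,0,2,0,0,0,0.65,0,0,2,0,0,0,0.65,0,0,2,0,0,0,0.65,0,0,1.5,0,0,0,0.65,0,0,0.5,0,0,0,0.65,-0.71,0.87,0,0,0,0,0.65,-1.24,1.52,0,0,0,0,0.65,-1.77,2.17,0,0,0,-0.003,0.65,-1.77,2.17,0,0,0,-0.003,0.65,-1.77,2.17,0,0,0,-0.003,0.65,-1.77,2.17,0,0,0,-0.003,0.65,-1.77,2.17,0,0,0,-0.003,0.65,-1.77,2.17,0,0,0,-0.003,0.65,-1.77,2.17,0,0,0,-0.003,0.65,-1.77,2.17,0,0,0,-0.003,0.65]

```text
clock: 12.8
eef_pos: [530.9, 138.4, 155.6]
eef_rot: [3.142, -0.0, 3.062]
wrist_force: [0.4, 0.3, -2.3]
finger_gap: 44.1
finger_force: 19.9
```

Request:
jog_arm:
  rows: [-1.77,2.17,0,0,0,-0.003,0.65,-1.77,2.17,0,0,0,-0.003,0.65,-1.77,2.17,0,0,0,-0.003,0.65,-1.77,2.17,0,0,0,0,0.65,-1.24,1.52,0,0,0,0,0.65,-0.89,1.08,0,0,0,0,0.65,-0.53,0.65,0,0,0,0,0.65,0,0,0,0,0,0,0.65,0,0,-1,0,0,0,0.65,0,0,-2,0,0,0,0.65,0,0,-2,0,0,0,0.65,0,0,-2,0,0,0,0.65,0,0,-1.5,0,0,0,0.65,0,0,-1,0,0,0,0.65,0,0,-0.5,0,0,0,0.65,0,0,0,0,0,0,0.65,0,0,0,0,0,0,0.65]

```text
clock: 14.22
eef_pos: [435.1, 256.7, 55.8]
eef_rot: [3.141, 0.0, 3.052]
wrist_force: [0.5, -0.3, -2.2]
finger_gap: 44.1
finger_force: 19.9
```

Request:
jog_arm:
  rows: [0,0,-0.5,0,0,0,0.65,0,0,-0.5,0,0,0,0.65,0,0,-0.3,0,0,0,0.65,0,0,-0.3,0,0,0,0.65,0,0,-0.2,0,0,0,0.65,0,0,-0.2,0,0,0,0.65,0,0,-0.15,0,0,0,0.65,0,0,0,0,0,0,0.65,0,0,0,0,0,0,0.65]

```text
clock: 14.97
eef_pos: [434.7, 256.9, 34.0]
eef_rot: [3.141, 0.0, 3.053]
wrist_force: [-0.0, -0.2, -1.0]
finger_gap: 43.8
finger_force: 20.0
```

Request:
jog_arm:
  rows: [0,0,-0.05,0,0,0,0.65,0,0,-0.05,0,0,0,0.65,0,0,0,0,0,0,0.65,0,0,0,0,0,0,0.65]

```text
clock: 15.3
eef_pos: [434.8, 256.9, 34.0]
eef_rot: [3.141, 0.0, 3.053]
wrist_force: [-6.5, -3.2, 15.5]
finger_gap: 43.9
finger_force: 20.0
```

Contact. Release and rise.

Request:
jog_arm:
  rows: [0,0,0.05,0,0,0,0.52,0,0,0,0,0,0,0.48,0,0,0,0,0,0,0.45,0,0,0,0,0,0,0.41,0,0,0,0,0,0,0.39,0,0,0,0,0,0,0.39,0,0,0.5,0,0,0,0.39,0,0,1,0,0,0,0.39,0,0,2,0,0,0,0.39,0,0,3,0,0,0,0.39,0,0,3,0,0,0,0.39,0,0,3,0,0,0,0.39,0,0,3,0,0,0,0.3,0,0,2,0,0,0,0.2,0,0,0,0,0,0,0.2]

```text
clock: 16.55
eef_pos: [435.9, 257.4, 213.8]
eef_rot: [3.138, 0.006, 3.053]
wrist_force: [0.5, -0.1, 0.8]
finger_gap: 73.1
finger_force: 0.0
```

Request:
jog_arm:
  rows: [0.3,-1.16,0,0,0,0,0.2,0.53,-2.04,0,0,0,0,0.2,0.75,-2.91,0,0,0,-0.048,0.2,0.75,-2.91,0,0,0,-0.048,0.2,0.75,-2.91,0,0,0,-0.048,0.2,0.75,-2.91,0,0,0,-0.048,0.2,0.75,-2.91,0,0,0,-0.048,0.2,0.75,-2.91,0,0,0,-0.048,0.2,0.75,-2.91,0,0,0,-0.048,0.2,0.75,-2.91,0,0,0,-0.048,0.2,0.75,-2.91,0,0,0,-0.048,0.2,0.75,-2.91,0,0,0,-0.048,0.2,0.75,-2.91,0,0,0,-0.048,0.2,0.75,-2.91,0,0,0,-0.048,0.2,0.75,-2.91,0,0,0,-0.048,0.2,0.53,-2.04,0,0,0,0,0.2,0.37,-1.45,0,0,0,0,0.2,0.15,-0.58,0,0,0,0,0.2,0,0,-1,0,0,0,0.2,0,0,-1,0,0,0,0.2]

```text
clock: 18.22
eef_pos: [550.7, -193.7, 187.5]
eef_rot: [3.141, -0.0, 2.429]
wrist_force: [-0.6, 0.3, -0.6]
finger_gap: 75.0
finger_force: 0.0
```

Request:
jog_arm:
  rows: [0,0,-2,0,0,0,0.2,0,0,-2,0,0,0,0.2,0,0,-1,0,0,0,0.2,0,0,-0.5,0,0,0,0.2,0,0,0,0,0,0,0.2,0,0,0,0,0,0,0.2]

```text
clock: 18.72
eef_pos: [551.2, -193.9, 134.0]
eef_rot: [3.141, 0.001, 2.429]
wrist_force: [0.7, 0.5, 0.1]
finger_gap: 75.0
finger_force: 0.0
```

Run:
```python
from h import *
C=clouds()
for n in C:
    for c in clusters(C[n],28,110,(380,490),(205,310),20): show(c)
```

```text
[436. 257.] [45. 75.] ang 86.3 ztop [31. 62. 94.] 1177
[434. 255.] [46. 73.] ang 86.2 ztop [33. 64. 95.] 828
```

House seated at (435,256). Gripping the tower.

Request:
jog_arm:
  rows: [0,0,-2,0,0,0,0.2,0,0,-2,0,0,0,0.2,0,0,-2,0,0,0,0.2,0,0,-1.6,0,0,0,0.2,0,0,-1.5,0,0,0,0.2,0,0,-1.0,0,0,0,0.2,0,0,-0.5,0,0,0,0.2,0,0,0,0,0,0,0.3,0,0,0,0,0,0,0.4,0,0,0,0,0,0,0.45,0,0,0,0,0,0,0.5,0,0,0,0,0,0,0.55,0,0,0,0,0,0,0.6,0,0,0,0,0,0,0.65,0,0,0,0,0,0,0.65,0,0,0,0,0,0,0.65]

```text
clock: 20.15
eef_pos: [551.2, -194.3, 28.1]
eef_rot: [3.141, 0.001, 2.429]
wrist_force: [-2.1, 0.7, 5.6]
finger_gap: 44.0
finger_force: 20.0
```

Request:
jog_arm:
  rows: [0,0,0.5,0,0,0,0.65,0,0,1,0,0,0,0.65,0,0,1.5,0,0,0,0.65,0,0,2,0,0,0,0.65,0,0,2,0,0,0,0.65,0,0,2,0,0,0,0.65,0,0,1.5,0,0,0,0.65,0,0,0.5,0,0,0,0.65,-0.36,1.06,0,0,0,0,0.65,-0.63,1.86,0,0,0,0,0.65,-0.893,2.653,0,0,0,0.0567,0.65,-0.893,2.653,0,0,0,0.0567,0.65,-0.893,2.653,0,0,0,0.0567,0.65,-0.893,2.653,0,0,0,0.0567,0.65,-0.893,2.653,0,0,0,0.0567,0.65,-0.893,2.653,0,0,0,0.0567,0.65,-0.893,2.653,0,0,0,0.0567,0.65,-0.893,2.653,0,0,0,0.0567,0.65,-0.893,2.653,0,0,0,0.0567,0.65,-0.893,2.653,0,0,0,0.0567,0.65]

```text
clock: 21.82
eef_pos: [450.0, 101.8, 136.4]
eef_rot: [-3.141, -0.002, 2.999]
wrist_force: [0.4, -0.3, -1.6]
finger_gap: 44.2
finger_force: 20.0
```

Request:
jog_arm:
  rows: [-0.893,2.653,0,0,0,0.0567,0.65,-0.63,1.86,0,0,0,0,0.65,-0.49,1.46,0,0,0,0,0.65,-0.45,1.33,0,0,0,0,0.65,0,0,0,0,0,0,0.65,0,0,-1,0,0,0,0.65,0,0,-2,0,0,0,0.65,0,0,-2,0,0,0,0.65,0,0,-1.5,0,0,0,0.65,0,0,-1,0,0,0,0.65,0,0,-0.5,0,0,0,0.65,0,0,-0.2,0,0,0,0.65,0,0,0,0,0,0,0.65,0,0,0,0,0,0,0.65]

```text
clock: 22.98
eef_pos: [427.5, 173.3, 56.0]
eef_rot: [3.141, 0.001, 3.052]
wrist_force: [-0.8, -1.0, -1.5]
finger_gap: 44.2
finger_force: 20.0
```

Target TCP z is 36.

Request:
jog_arm:
  rows: [0,0,-0.5,0,0,0,0.65,0,0,-0.4,0,0,0,0.65,0,0,-0.3,0,0,0,0.65,0,0,-0.3,0,0,0,0.65,0,0,-0.2,0,0,0,0.65,0,0,-0.2,0,0,0,0.65,0,0,-0.1,0,0,0,0.65,0,0,-0.05,0,0,0,0.65,0,0,0,0,0,0,0.65,0,0,0,0,0,0,0.65]

```text
clock: 23.82
eef_pos: [427.2, 173.3, 36.0]
eef_rot: [-3.142, 0.0, 3.053]
wrist_force: [-9.1, -3.3, 18.2]
finger_gap: 43.9
finger_force: 20.0
```

Request:
jog_arm:
  rows: [0,0,0.05,0,0,0,0.52,0,0,0,0,0,0,0.48,0,0,0,0,0,0,0.45,0,0,0,0,0,0,0.41,0,0,0,0,0,0,0.39,0,0,0,0,0,0,0.39,0,0,0.5,0,0,0,0.39,0,0,1,0,0,0,0.39,0,0,2,0,0,0,0.39,0,0,3,0,0,0,0.39,0,0,3,0,0,0,0.39,0,0,3,0,0,0,0.39,0,0,3,0,0,0,0.3,0,0,2,0,0,0,0.2,0,0,0,0,0,0,0.3]

```text
clock: 25.07
eef_pos: [428.4, 173.8, 215.5]
eef_rot: [3.139, 0.007, 3.053]
wrist_force: [1.7, -0.4, 0.2]
finger_gap: 67.3
finger_force: 0.0
```

Request:
jog_arm:
  rows: [0.35,-1.15,0,0,0,0,0.3,0.62,-2.01,0,0,0,0,0.3,0.8825,-2.868,0,0,0,0.0271,0.3,0.8825,-2.868,0,0,0,0.0271,0.3,0.8825,-2.868,0,0,0,0.0271,0.3,0.8825,-2.868,0,0,0,0.0271,0.3,0.8825,-2.868,0,0,0,0.0271,0.3,0.8825,-2.868,0,0,0,0.0271,0.3,0.8825,-2.868,0,0,0,0.0271,0.3,0.8825,-2.868,0,0,0,0.0271,0.3,0.8825,-2.868,0,0,0,0.0271,0.3,0.8825,-2.868,0,0,0,0.0271,0.3,0.8825,-2.868,0,0,0,0.0271,0.3,0.8825,-2.868,0,0,0,0.0271,0.3,0.8825,-2.868,0,0,0,0.0271,0.3,0.8825,-2.868,0,0,0,0.0271,0.3,0.62,-2.01,0,0,0,0,0.3,0.44,-1.43,0,0,0,0,0.3,0.13,-0.43,0,0,0,0,0.3,0,0,-1,0,0,0,0.3]

```text
clock: 26.73
eef_pos: [572.6, -299.3, 201.5]
eef_rot: [-3.14, 0.002, -2.852]
wrist_force: [0.8, 0.4, -0.8]
finger_gap: 65.7
finger_force: 0.0
```

Request:
jog_arm:
  rows: [0,0,-2,0,0,0,0.3,0,0,-2,0,0,0,0.3,0,0,-1,0,0,0,0.3,0,0,-0.5,0,0,0,0.3,0,0,0,0,0,0,0.3,0,0,0,0,0,0,0.3]

```text
clock: 27.23
eef_pos: [572.5, -298.2, 146.3]
eef_rot: [-3.141, 0.001, -2.851]
wrist_force: [0.0, 0.3, 0.0]
finger_gap: 66.0
finger_force: 0.0
```

Run:
```python
from h import *
C=clouds(); print(manip.read_state()["joints"])
for n in C:
    for c in clusters(C[n],28,110,(385,490),(133,220),20): show(c)
```

```text
[-5.37253636e-01  5.67841138e-01  1.29858699e+00  4.65532594e-05
  1.27336231e+00 -2.39847861e+00]
[429. 174.] [45. 45.] ang 84.3 ztop [30. 73. 92.] 851
[425. 171.] [45. 45.] ang 84.9 ztop [36. 78. 93.] 530
```

Tower seated. Gripping the gate above its arch.

Request:
jog_arm:
  rows: [0,0,-2,0,0,0,0.3,0,0,-2,0,0,0,0.3,0,0,-2,0,0,0,0.3,0,0,-1.8,0,0,0,0.3,0,0,-1.5,0,0,0,0.3,0,0,-1.0,0,0,0,0.35,0,0,-0.5,0,0,0,0.4,0,0,0,0,0,0,0.5,0,0,0,0,0,0,0.6,0,0,0,0,0,0,0.65,0,0,0,0,0,0,0.7,0,0,0,0,0,0,0.74,0,0,0,0,0,0,0.78,0,0,0,0,0,0,0.82,0,0,0,0,0,0,0.85,0,0,0,0,0,0,0.85,0,0,0,0,0,0,0.85]
  newtons: 20

```text
clock: 28.75
eef_pos: [572.5, -298.6, 38.1]
eef_rot: [-3.141, 0.001, -2.851]
wrist_force: [-0.2, 0.7, 6.2]
finger_gap: 25.8
finger_force: 20.0
```

Request:
jog_arm:
  rows: [0,0,0.5,0,0,0,0.85,0,0,1,0,0,0,0.85,0,0,1.5,0,0,0,0.85,0,0,2,0,0,0,0.85,0,0,2,0,0,0,0.85,0,0,2,0,0,0,0.85,0,0,2,0,0,0,0.85,0,0,1,0,0,0,0.85,0,0,0.5,0,0,0,0.85,-0.08,1.12,0,0,0,0,0.85,-0.14,1.95,0,0,0,0,0.85,-0.194,2.79,0,0,0,-0.0237,0.85,-0.194,2.79,0,0,0,-0.0237,0.85,-0.194,2.79,0,0,0,-0.0237,0.85,-0.194,2.79,0,0,0,-0.0237,0.85,-0.194,2.79,0,0,0,-0.0237,0.85,-0.194,2.79,0,0,0,-0.0237,0.85,-0.194,2.79,0,0,0,-0.0237,0.85,-0.194,2.79,0,0,0,-0.0237,0.85,-0.194,2.79,0,0,0,-0.0237,0.85]

```text
clock: 30.42
eef_pos: [551.4, -14.7, 161.1]
eef_rot: [3.141, -0.002, -3.066]
wrist_force: [-0.7, 0.6, -1.6]
finger_gap: 26.1
finger_force: 20.0
```

Request:
jog_arm:
  rows: [-0.194,2.79,0,0,0,-0.0237,0.85,-0.194,2.79,0,0,0,-0.0237,0.85,-0.194,2.79,0,0,0,-0.0237,0.85,-0.194,2.79,0,0,0,-0.0237,0.85,-0.194,2.79,0,0,0,-0.0237,0.85,-0.194,2.79,0,0,0,-0.0237,0.85,-0.194,2.79,0,0,0,-0.0237,0.85,-0.19,2.7,0,0,0,0,0.85,-0.14,1.95,0,0,0,0,0.85,-0.1,1.4,0,0,0,0,0.85,-0.05,0.84,0,0,0,0,0.85,0,0,0,0,0,0,0.85,0,0,-1,0,0,0,0.85,0,0,-2,0,0,0,0.85,0,0,-2,0,0,0,0.85,0,0,-2,0,0,0,0.85,0,0,-1.5,0,0,0,0.85,0,0,-1,0,0,0,0.85,0,0,0,0,0,0,0.85,0,0,0,0,0,0,0.85]

```text
clock: 32.08
eef_pos: [534.3, 246.9, 67.3]
eef_rot: [-3.141, -0.0, 3.052]
wrist_force: [-0.3, 0.0, -1.0]
finger_gap: 26.1
finger_force: 20.0
```

Request:
jog_arm:
  rows: [0,0.1,-0.5,0,0,0,0.85,0,0,-0.5,0,0,0,0.85,0,0,-0.3,0,0,0,0.85,0,0,-0.3,0,0,0,0.85,0,0,-0.2,0,0,0,0.85,0,0,-0.2,0,0,0,0.85,0,0,-0.1,0,0,0,0.85,0,0,-0.05,0,0,0,0.85,0,0,0,0,0,0,0.85,0,0,0,0,0,0,0.85]

```text
clock: 32.92
eef_pos: [534.3, 248.5, 46.1]
eef_rot: [3.141, 0.0, 3.053]
wrist_force: [-2.4, -0.4, 0.9]
finger_gap: 26.0
finger_force: 20.0
```

Contact is beginning. I'll go 0.5 mm lower, then release.

Request:
jog_arm:
  rows: [0,0,-0.05,0,0,0,0.85,0,0,0,0,0,0,0.85,0,0,0,0,0,0,0.71,0,0,0,0,0,0,0.68,0,0,0,0,0,0,0.65,0,0,0,0,0,0,0.61,0,0,0,0,0,0,0.57,0,0,0,0,0,0,0.57,0,0,0.5,0,0,0,0.57,0,0,1,0,0,0,0.57,0,0,2,0,0,0,0.57,0,0,3,0,0,0,0.57,0,0,3,0,0,0,0.57,0,0,3,0,0,0,0.5,0,0,3,0,0,0,0.4,0,0,2,0,0,0,0.3,0,0,0,0,0,0,0.3]

```text
clock: 34.33
eef_pos: [535.4, 249.0, 226.4]
eef_rot: [3.138, 0.007, 3.053]
wrist_force: [0.3, 0.5, 0.7]
finger_gap: 63.5
finger_force: 0.0
```

Request:
jog_arm:
  rows: [-1,2.5,0,0,0,0,0.3,-1,2.5,0,0,0,0,0.3,-1,2.5,0,0,0,0,0.3,-1,2.5,0,0,0,0,0.3,-1,2.5,0,0,0,0,0.3,-1,2.5,0,0,0,0,0.3,-1,2.5,0,0,0,0,0.3,-1,2.5,0,0,0,0,0.3,-1,2.5,0,0,0,0,0.3,-1,2.5,0,0,0,0,0.3,-1,2.5,0,0,0,0,0.3,-1,1.5,0,0,0,0,0.3,0,0,0,0,0,0,0.3,0,0,0,0,0,0,0.3]

```text
clock: 35.5
eef_pos: [413.7, 538.7, 220.1]
eef_rot: [-3.141, -0.0, 3.054]
wrist_force: [0.0, -0.3, 0.2]
finger_gap: 65.8
finger_force: 0.0
```

Run:
```python
from h import *
o=[]
for n in("scene","top"):
    p,d=manip.camera(n); o.append(p[60:340,100:500]); P=cloud(n,d)
    for c in clusters(P,30,110,(380,800),(-400,310)): show(c)
    print()
cv2.imwrite("pics/end.png",np.hstack(o))
```

```text
[436. 257.] [45. 74.] ang 85.9 ztop [32. 62. 94.] 1162
[ 434. -299.] [48. 47.] ang 35.5 ztop [31. 60. 65.] 510
[ 421. -179.] [39. 39.] ang 13.3 ztop [33. 47. 51.] 269
[429. 173.] [46. 46.] ang 85.1 ztop [32. 73. 93.] 837
[535. 249.] [27. 74.] ang 84.8 ztop [34. 75. 80.] 913
[528. 166.] [45. 46.] ang 47.4 ztop [32. 66. 86.] 643
[569. -55.] [36. 36.] ang 46.9 ztop [32. 51. 55.] 300
[ 668. -186.] [47. 73.] ang 64.4 ztop [32. 54. 69.] 806
[778. 162.] [159.  45.] ang 89.9 ztop [ 82.  85. 101.] 1901

[ 419. -182.] [37. 39.] ang 1.3 ztop [40. 48. 52.] 300
[434. 254.] [46. 73.] ang 85.8 ztop [35. 64. 95.] 824
[ 432. -301.] [45. 46.] ang 34.6 ztop [35. 62. 66.] 567
[425. 171.] [44. 45.] ang 86.0 ztop [36. 77. 93.] 528
[533. 247.] [28. 73.] ang 85.0 ztop [37. 75. 81.] 606
[523. 162.] [45. 47.] ang 82.8 ztop [36. 69. 90.] 430
[566. -58.] [35. 35.] ang 43.2 ztop [41. 52. 56.] 238
[ 665. -189.] [45. 73.] ang 65.4 ztop [33. 56. 70.] 751
[776. 160.] [161.  47.] ang 89.9 ztop [ 79.  85. 102.] 1355
[777. 307.] [ 6. 30.] ang 88.8 ztop [32. 61. 81.] 117
```

View pics/end.png

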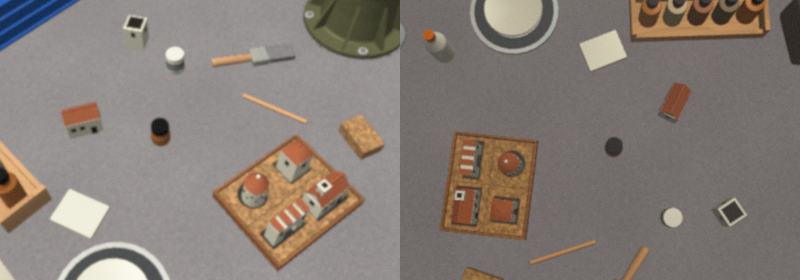

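All four pieces stand upright in their own recesses: gate (470,158), dovecote (511,162), house (466,205) and tower (505,210) in the right-hand half. Their tops are about 8 mm above their heights on the table, and the two seconds have not moved. Handing in.

```bash
python3 -c "
from cell import manip
print(manip.sign_off())"
```

```text
the job is handed in; nothing more can be done
None
```

The chimney house, gate, roofed tower and dovecote stand upright in their own recesses, within about 3 mm of centre by camera; the two seconds have not moved, and the job is handed in at about 36 s.

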